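# Set and start the tube heater

### The job

Set and start the tube heater: press the round key to wake it, then turn the dial clockwise to its fourth mark (the long one) so that it clicks in there, then press the square key to store the setting and after it the narrow oblong key to start. Press each key fully down, one key at a time, letting each come up again; press the square and oblong keys only with the dial on the fourth mark. Do not press the cross-shaped key, and leave the bottle, the tip box and the jar where they are.

Things in the scene. Friction and masses are not known exactly. Their poses are not given: they have to be found in the camera images.
- heater: white bench-top tube heater, 300 mm deep (x) by 360 mm wide (y). Origin at the centre of its underside on the table; its x axis points away from the operator. Flat control panel at 80 mm height over its near half; on the far half a block of tubes rises to 114 mm. Four keys (2 x 2, 55 mm apart) on the panel's -y side, their places change; the dial on the +y side. It does not move.
- key_round_top (a point): centre of the top of the key with the round cap, 28 mm across. z up, axes parallel to the heater's. The cap is white, in a black 42 mm square surround 8 mm high, and stands 10 mm above the surround (18 mm above the panel) when up; the point goes down with the key.
- key_round (a joint): travel of that key (round): 0 up, 0.006 m fully down. Springs back when let go; starts to give at 1.5 N, fully down at 5 N; counts as pressed beyond 4.5 mm.
- key_square_top (a point): centre of the top of the key with the square cap, 26 x 26 mm. z up, axes parallel to the heater's. The cap is white, in a black 42 mm square surround 8 mm high, and stands 10 mm above the surround (18 mm above the panel) when up; the point goes down with the key.
- key_square (a joint): travel of that key (square): 0 up, 0.006 m fully down. Springs back when let go; starts to give at 1.5 N, fully down at 5 N; counts as pressed beyond 4.5 mm.
- key_bar_top (a point): centre of the top of the key with the narrow oblong cap, 12 mm (x) by 34 mm (y). z up, axes parallel to the heater's. The cap is white, in a black 42 mm square surround 8 mm high, and stands 10 mm above the surround (18 mm above the panel) when up; the point goes down with the key.
- key_bar (a joint): travel of that key (bar): 0 up, 0.006 m fully down. Springs back when let go; starts to give at 1.5 N, fully down at 5 N; counts as pressed beyond 4.5 mm.
- key_cross_top (a point): centre of the top of the key with the plus-shaped cap, 32 mm across, arms 9 mm wide. z up, axes parallel to the heater's. The cap is white, in a black 42 mm square surround 8 mm high, and stands 10 mm above the surround (18 mm above the panel) when up; the point goes down with the key.
- key_cross (a joint): travel of that key (cross): 0 up, 0.006 m fully down. Springs back when let go; starts to give at 1.5 N, fully down at 5 N; counts as pressed beyond 4.5 mm.
- dial_grip (a point): on the dial's axis, 41 mm above the panel, 11 mm below the top of the dial's grip bar. The grip bar is 44 mm long, 14 mm thick and 34 mm high, on a round skirt 50 mm across; x runs along the bar towards its pointer end (white line on top, small white nose on the skirt), z up; the frame turns with the dial. The skirt stands on a black round plate 100 mm across, 12 mm high, with six white tick marks; the fourth, counted clockwise from above, is the long thick one.
- dial (a joint): dial angle in rad, growing clockwise seen from above: 0 at the first mark, then a detent every 0.45 rad: 0, 0.45, 0.90, 1.35 (fourth mark, long), 1.80, 2.25 (last); stops at both ends. A spring ball pulls it into the nearest detent when let go; about 0.1 to 0.15 N m to pass from one to the next. At the start it is at the first or second mark.
- bottle: brown bottle with blue cap, 72 mm across, 150 mm high, beside the heater; origin under its centre. Leave alone.
- tip_box: blue box with clear lid, 120 x 85 x 72 mm, beside the heater; origin under its centre. Leave alone.
- jar: white jar, 60 mm across, 75 mm high, beside the heater; origin under its centre. Leave alone.

How it is judged:
On the way, in this order (a step that is already met when the one before it is completed fails the run):
1. the round key is pressed down (beyond 4.5 of 6 mm) (value of joint key_round above 0.0045 m), for 0.04 s.
2. the dial is in its fourth detent (1.35 +- 0.12 rad), with all keys up (value of joint dial between 1.23 and 1.47 rad and value of joint each of key_round, key_square, key_bar, key_cross below 0.0015 m), for 0.2 s.
3. the square key is pressed down (beyond 4.5 of 6 mm) (value of joint key_square above 0.0045 m), for 0.04 s.
4. all keys are up again (value of joint each of key_round, key_square, key_bar, key_cross below 0.0015 m), for 0.04 s.
5. the narrow oblong key is pressed down (beyond 4.5 of 6 mm) (value of joint key_bar above 0.0045 m), for 0.04 s.
At the end, for the whole second after the job is handed in: The dial rests in its fourth detent (1.35 rad, within 0.12), all four keys are up (within 1.5 mm), and bottle, tip box and jar are within 30 mm of where they stood (all of step 4 and value of joint dial between 1.23 and 1.47 rad and distance of each of bottle, tip_box, jar from where it was at the start of the episode below 0.03 m and velocity of joint dial between -0.05 and 0.05 rad/s); the robot touches nothing.
It fails at once if the cross-shaped key is pressed (over 3 mm) (value of joint key_cross above 0.003 m).
It fails at once if two keys are pressed at once (both over 3 mm) (value of joint each of key_round, key_square above 0.003 m or value of joint each of key_round, key_bar above 0.003 m or value of joint each of key_round, key_cross above 0.003 m or value of joint each of key_square, key_bar above 0.003 m or value of joint each of key_square, key_cross above 0.003 m or value of joint each of key_bar, key_cross above 0.003 m).
It fails at once if the square or the oblong key is pressed (over 3 mm) while the dial is off its fourth mark (by more than 0.2 rad) (value of joint any of key_square, key_bar above 0.003 m and (value of joint dial below 1.15 rad or value of joint dial above 1.55 rad)).
It fails at once if the bottle, the tip box or the jar is moved by more than 30 mm or tipped over (distance of any of bottle, tip_box, jar from where it was at the start of the episode above 0.03 m or angle between any of bottle, tip_box, jar's own z axis and vertical above 0.5 rad).
It also fails if it takes over 64 s, if anything falls off the work surface, if the arm or the gripper's body presses on something with over 40 N, if the wrist force passes 120 N, or if a joint passes its speed limit or range.

### The arm

A 7-joint arm with a two-finger parallel gripper is mounted at the origin on the work surface. World frame = base frame: x ahead of the robot, y to its left, z up, the work surface at z = 0. Lengths are in m, angles in rad, forces in N, time in s.
With the tool pointing down it reaches from about 0.4 to 0.75 m from the base axis. Payload 19.5 kg.
Tool frame: the origin (TCP) lies at the very end of the fingers, on their centre line; the grasp point (between the pads) lies 19 mm behind it; z points along the fingers, y is the line along which they close (so a half turn about z gives the same grasp; the last joint's range is limited). The gripper opens to 85 mm and grips with 20 to 120 N. Pads are 22 mm wide; open, the fingers measure 114 mm over their backs; the gripper's body (76 mm by 85 mm) begins 54 mm behind the grasp point. The pads swing forward as they close: fully open they stand 13 mm farther back than shut.
Start: joints at [1.18, 0.707, -0.028, 1.485, 0.022, 0.951, -0.075], TCP at [0.197, -0.54, 0.208] pointing down, gripper open.
Joint ranges: [-2.71, 2.71], [-0.32, 2.16], [-1.57, 1.52], [0, 2.45], [-1.46, 4.6], [0, 2.02], [-2.83, 2.83]. Speed limits (rad/s): [1.89, 1.89, 2.57, 2.57, 3.01, 3.01, 3.01].

### API

Orientations are given as a unit quaternion [x, y, z, w].
In Python, from station import robot gives the robot as it stands. The module is installed in compiled form; this text tells all that it offers.
- The arm moves only by the tool send_rows, never from a script. Its argument "steps" is a list of rows, each a list of 3 entries, a list of its own where there are three numbers: the shift along the tool's x, y, z in m, then the turn about the tool's z in rad, then the opening in per cent of the stroke, from 0 (shut) to 100 (fully open). In form: [[[x, y, z], spin, claw], ...]. A call has 1 to 12 rows; each row shifts and turns the commanded pose from where the row before left it, along the tool's axes as they then stand; what a row does not reach is not made up. A row lasts 1/8 s, in which the tool goes at most 62.5 mm and 10.7 degrees, less where a joint would pass 70% of its speed; a pose out of reach is approached as far as the arm can. A call is refused whole if a number of a shift passes 0.0625 or a number of a turn 0.188, either way. A call with a gripper value outside its range is refused whole. The fingers move at their own pace and stop on an object; "grip_force" is the grip in N (left out, the last holds). Time passes only in rows, so rows that do not move let the fingers close. It gives the time, the measured TCP pose, the force, the opening and the grip force at its end, in the units of the state.
- robot.read_state(): the state, without advancing time (a new reading comes with each control period).
- robot.grab_frame(name): name is "scene" or "top" or "wrist"; returns the picture (400x640x3 uint8, red, green, blue); there is no depth.
- robot.get_calibration(name): a dict with "fx", "fy", "cx", "cy" (pixels), "R" (3x3) and "t" (3): a world point X has camera coordinates R X + t. Camera axes: x right, y down, z forward; pixel columns grow to the right and rows downward; lengths in m; the calibration is good to about 2 mm. A picture is of the moment at which its call begins: read the wrist's pose just before it. get_calibration takes no time and is no camera call; for the wrist camera it gives the pose at the moment of the call.
- robot.finish_job(): hands the job in; it is judged then, once.
The state is a dict: "time_s": time; "joint_pos": joint angles; "qd": joint speeds; "joint_efforts": joint torques, N m; "ee_pos": TCP position; "tool_rot": TCP orientation; "ft_force": force on the tool from outside, world axes, zero at the start; "moment": the same for the moment, N m; "grip_width": finger opening in m; "gripper_force": force on a finger pad.
Only numpy, scipy, OpenCV 4.12 (cv2) and the standard library are available. Lean on these libraries where they do the work, as an engineer would, in place of code of your own. Each camera call takes 0.05 s, during which the arm holds its last target. There are 200 camera calls.

## Working session

There is one attempt and no reset: what is moved stays moved. The work goes in short steps, Python scripts to look and compute and a tool call to move; the robot and the scene stay as the last step left them, time stands still between calls to the robot, and variables do not carry over. Pictures are saved under pics/ and viewed, at most 10 in all, crops included, and the job is handed in when it is done.

Besides the shell and the picture viewer there is one more tool, called as name([rows], argument=value, ...), one row to a line, values as JSON. send_rows: Moves the arm, as the interface text tells. Its arguments: {"type":"object","properties":{"steps":{"type":"array","items":{"type":"array"}},"grip_force":{"type":"number"}},"required":["steps"]}

```bash
mkdir -p pics
python3 - <<'E'
from station import robot
import cv2,numpy as np
s=robot.read_state();print(s['time_s'],s['ee_pos'],s['tool_rot'],s['grip_width'])
a=robot.grab_frame('top');b=robot.grab_frame('scene')
cv2.imwrite('pics/top.png',a[:,:,::-1]);cv2.imwrite('pics/scene.png',b[:,:,::-1])
for n in('top','scene'):
  c=robot.get_calibration(n);print(n,c)
E
```

```text
0.0 [ 0.19640866 -0.54012253  0.20713626] [ 9.84831794e-01  1.73510958e-01 -1.17961386e-04 -5.20568710e-04] 0.08548475846535977
top {'fx': 411.5387648984345, 'fy': 411.5387648984345, 'cx': 313.2374100665087, 'cy': 198.90216680458823, 'R': array([[ 0.10324915, -0.99463407,  0.00653319],
       [-0.9682454 , -0.10200904, -0.22824329],
       [ 0.227685  ,  0.0172402 , -0.97358221]]), 't': array([-0.04264736,  0.60089772,  0.89735643])}
scene {'fx': 515.2078130628287, 'fy': 515.2078130628287, 'cx': 318.15989998312745, 'cy': 201.26757498352626, 'R': array([[-0.80797981,  0.58920857, -0.00137289],
       [ 0.43527809,  0.59532179, -0.67537023],
       [-0.39711662, -0.5462831 , -0.73747757]]), 't': array([ 0.44249325, -0.18530593,  1.67755248])}
```

View pics/top.png

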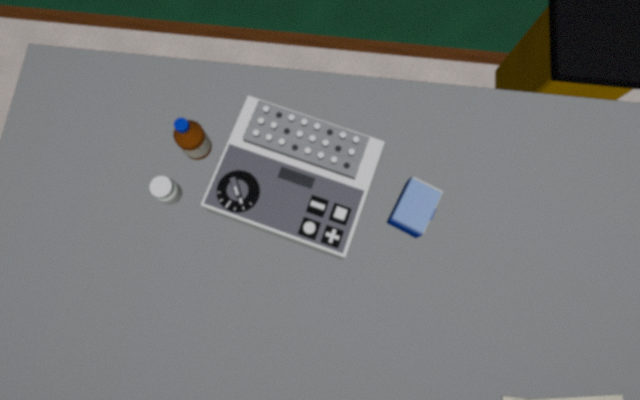

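View pics/scene.png

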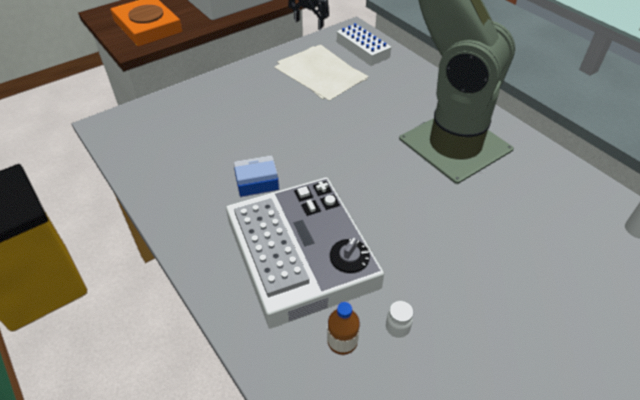

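The top view shows the keys: bar (317,205), square (340,214), round (309,228), cross (332,237). The dial is at (238,191), with its pointer towards the upper left. The scene view agrees with this layout.

```bash
cat > h.py <<'E'
import cv2,numpy as np
from station import robot
def ray(c,uv,z):
    R=c['R'];C=-R.T@c['t']
    d=R.T@np.array([(uv[0]-c['cx'])/c['fx'],(uv[1]-c['cy'])/c['fy'],1])
    return C+d*(z-C[2])/d[2]
def proj(c,X):
    p=c['R']@X+c['t'];return np.array([c['fx']*p[0]/p[2]+c['cx'],c['fy']*p[1]/p[2]+c['cy']])
def blobs(img,x0,y0,x1,y1,th,inv=False,amin=8):
    g=cv2.cvtColor(img,cv2.COLOR_RGB2GRAY)[y0:y1,x0:x1]
    m=((g<th) if inv else (g>th)).astype(np.uint8)
    n,l,s,c=cv2.connectedComponentsWithStats(m)
    return [(c[i]+[x0,y0],s[i,4]) for i in range(1,n) if s[i,4]>=amin]
E
python3 - <<'E'
from h import *
a=cv2.imread('pics/top.png')[:,:,::-1].copy();c=robot.get_calibration('top')
print('caps')
for p,n in blobs(a,300,194,350,246,150): print(p.round(1),n,ray(c,p,.098).round(4))
print('dark')
for p,n in blobs(a,200,150,360,250,45,True,60): print(p.round(1),n,ray(c,p,.09).round(4))
b=cv2.imread('pics/scene.png')[:,:,::-1].copy();cs=robot.get_calibration('scene')
print('scene caps')
for p,n in blobs(b,293,178,343,214,150): print(p.round(1),n,ray(cs,p,.098).round(4))
def big(img,box,k,n):
    x0,y0,x1,y1=box;return cv2.resize(img[y0:y1,x0:x1],None,fx=k,fy=k,interpolation=cv2.INTER_CUBIC)
A=big(a,(205,160,275,220),8,0);B=big(b,(320,230,380,280),8,0)
o=np.zeros((480,790,3),np.uint8);o[:A.shape[0],:400]=A[:, :400];o[:400,400:790]=B[:,:390]
cv2.imwrite('pics/dial.png',o[:,:,::-1])
E
```

```text
caps
[317.  204.7] 59 [0.5829 0.0096 0.098 ]
[339.9 212.8] 108 [ 0.5696 -0.0438  0.098 ]
[309.  227.2] 97 [0.5296 0.0223 0.098 ]
[332.  235.5] 73 [ 0.5164 -0.0308  0.098 ]
[347.8 240.9] 34 [ 0.5079 -0.0669  0.098 ]
[308.3 242.3] 62 [0.4956 0.0203 0.098 ]
dark
[240.1 187.5] 641 [0.6066 0.1905 0.09  ]
[235.1 206.3] 83 [0.5614 0.1955 0.09  ]
[315.1 211.2] 77 [0.5691 0.0125 0.09  ]
scene caps
[320.1 185.4] 596 [ 0.5188 -0.0303  0.098 ]
[329.5 198.6] 67 [0.5277 0.0244 0.098 ]
[310.4 204.2] 49 [0.5809 0.0107 0.098 ]
```

View pics/dial.png

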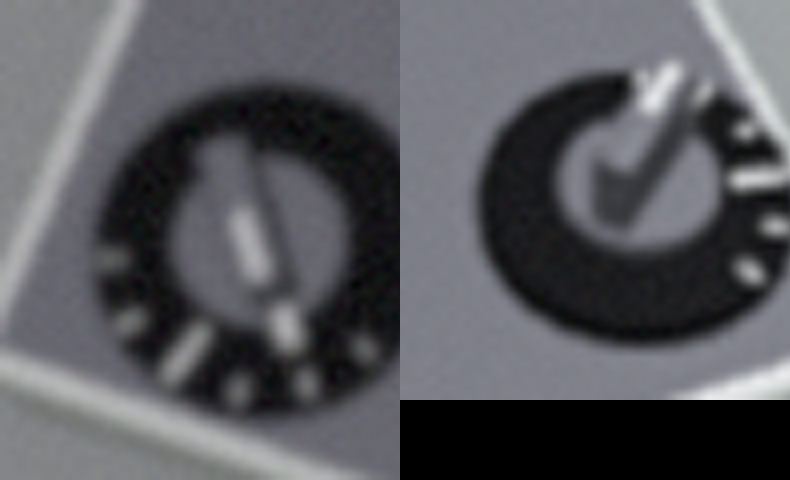

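The crop shows the ticks running clockwise from the lower right, and the nose pointing at the second mark. The dial is therefore at 0.45 rad and needs +0.90 rad. The key grid measures 55 mm, as it should. I'm moving over the panel for a near look.

send_rows([
  [[0.0433, -0.0401, -0.0045], 0, 0],
  [[0.0433, -0.0401, -0.0045], 0, 0],
  [[0.0433, -0.0401, -0.0045], 0, 0],
  [[0.0433, -0.0401, -0.0045], 0, 0],
  [[0.0433, -0.0401, -0.0045], 0, 0],
  [[0.0433, -0.0401, -0.0045], 0, 0],
  [[0.0433, -0.0401, -0.0045], 0, 0],
  [[0.0433, -0.0401, -0.0045], 0, 0],
  [[0.0433, -0.0401, -0.0045], 0, 0],
  [[0.0433, -0.0401, -0.0045], 0, 0],
  [[0.0433, -0.0401, -0.0045], 0, 0],
  [[0.0433, -0.0401, -0.0045], 0, 0],
])

```text
time_s: 1.6
ee_pos: [0.5209, 0.0913, 0.2617]
tool_rot: [0.985, 0.174, -0.0, 0.0]
ft_force: [0.7, -1.0, 0.6]
grip_width: -0.0004
gripper_force: 0.0
```

Run:
```python
from h import *
s=robot.read_state();print(s['time_s'],s['ee_pos'],s['tool_rot'],s['grip_width'],s['joint_pos'])
c=robot.get_calibration('wrist');a=robot.grab_frame('wrist');cv2.imwrite('pics/w1.png',a[:,:,::-1])
print(c);np.savez('w1.npz',**c)
```

```text
1.6 [0.52089937 0.09133464 0.26170289] [ 9.84824503e-01  1.73553118e-01 -1.06692183e-04  4.18367959e-05] -0.00042996257269612846 [-0.26039521  0.57600284  0.04798933  1.56332159 -0.03090443  1.00322788
 -1.42544034]
{'fx': 302.12936765055997, 'fy': 302.12936765055997, 'cx': 320.5629393039036, 'cy': 195.628927727643, 'R': array([[ 3.42390175e-01, -9.39557857e-01, -4.33341442e-05],
       [-8.94350399e-01, -3.25929975e-01,  3.06442515e-01],
       [-2.87934596e-01, -1.04884150e-01, -9.51889165e-01]]), 't': array([-0.09217027,  0.43861755,  0.58961481])}
```

View pics/w1.png

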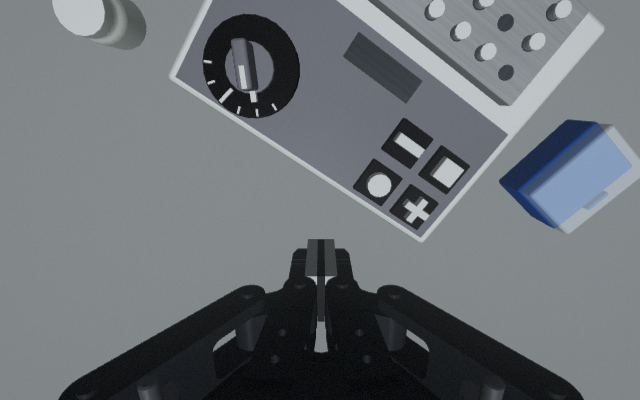

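The wrist view shows the round key at (379,185), bar (409,142), square (447,173) and cross (414,208). The dial plate is centred near (251,66), with the nose on the second tick. Next I'll measure these points.

Run:
```python
from h import *
a=cv2.imread('pics/w1.png')[:,:,::-1].copy();c=dict(np.load('w1.npz'))
for p,n in blobs(a,355,115,470,230,170,amin=60): print(p.round(1),n,ray(c,p,.098).round(4))
g=cv2.cvtColor(a,cv2.COLOR_RGB2GRAY)[5:125,195:308]
m=cv2.morphologyEx((g<55).astype(np.uint8),cv2.MORPH_CLOSE,np.ones((5,5)))
k=max(cv2.findContours(m,cv2.RETR_EXTERNAL,cv2.CHAIN_APPROX_NONE)[0],key=cv2.contourArea)[:,0]+[195,5]
h=cv2.convexHull(k.astype(np.int32))[:,0]
P=np.array([ray(c,p,.092)[:2] for p in h])
o=np.linalg.lstsq(np.c_[2*P,np.ones(len(P))],(P**2).sum(1),rcond=None)[0]
ctr=o[:2];print('plate',ctr,'r',np.sqrt(o[2]+ctr@ctr))
for th in (150,):
  for p,n in blobs(a,195,5,308,125,th,amin=5):
    for z in (.092,.132):
      q=ray(c,p,z)[:2]-ctr;print(p.round(1),n,z,np.hypot(*q).round(4),np.degrees(np.arctan2(q[1],q[0])).round(1))
print('ctr proj',proj(c,np.r_[ctr,.132]))
```

```text
[409.5 145.3] 286 [0.5811 0.0109 0.098 ]
[447.9 172.7] 456 [ 0.5681 -0.0423  0.098 ]
[379.  185.2] 388 [0.5284 0.0241 0.098 ]
[449.9 206.2] 277 [ 0.5332 -0.063   0.098 ]
[379. 213.] 235 [0.4975 0.0107 0.098 ]
[416.7 210.6] 288 [ 0.5152 -0.0292  0.098 ]
plate [0.59688505 0.19535331] r 0.04924678539688201
[200.5  16.3] 188 0.092 0.0657 64.5
[200.5  16.3] 188 0.132 0.0495 60.3
[206.9  61.1] 15 0.092 0.0448 101.6
[206.9  61.1] 15 0.132 0.0306 105.7
[242.3  76.6] 135 0.092 0.0125 150.4
[242.3  76.6] 135 0.132 0.0106 -159.2
[210.8  81.6] 13 0.092 0.0446 126.9
[210.8  81.6] 13 0.132 0.0326 137.2
[225.4  94.9] 61 0.092 0.0388 152.2
[225.4  94.9] 61 0.132 0.0313 167.7
[219.3 108.3] 299 0.092 0.0539 157.3
[219.3 108.3] 299 0.132 0.0451 168.4
[252.5  95.9] 59 0.092 0.027 -160.5
[252.5  95.9] 59 0.132 0.0285 -143.1
[273.8 106.5] 12 0.092 0.0435 -130.1
[273.8 106.5] 12 0.132 0.046 -123.1
[238.1 110. ] 14 0.092 0.0445 178.1
[238.1 110. ] 14 0.132 0.0404 -168.7
[256.5 112. ] 14 0.092 0.0435 -156.2
[256.5 112. ] 14 0.132 0.0432 -145.1
ctr proj [241.19172285  63.89492266]
```

send_rows([
  [[-0.0052, 0.0222, 0.045], 0, 0],
  [[-0.0052, 0.0222, 0.045], 0, 0],
  [[-0.0052, 0.0221, 0.045], 0, 0],
  [[0, 0, 0.0187], 0, 0],
  [[0, 0, 0.01], 0, 0],
  [[0, 0, 0.003], 0, 0],
  [[0, 0, 0], 0, 0],
])

```text
time_s: 2.52
ee_pos: [0.5287, 0.0219, 0.0954]
tool_rot: [0.985, 0.174, 0.0, -0.0]
ft_force: [0.1, -0.2, 0.3]
grip_width: -0.0005
gripper_force: 0.0
```

send_rows([
  [[0, 0, 0.002], 0, 0],
  [[0, 0, 0], 0, 0],
])

```text
time_s: 2.78
ee_pos: [0.5285, 0.0217, 0.0931]
tool_rot: [0.985, 0.174, 0.0, -0.0]
ft_force: [0.2, 0.3, -0.1]
grip_width: -0.0003
gripper_force: 0.0
```

send_rows([
  [[0, 0, 0.002], 0, 0],
  [[0, 0, 0], 0, 0],
])

```text
time_s: 3.02
ee_pos: [0.5284, 0.0216, 0.0908]
tool_rot: [0.985, 0.173, -0.0, -0.0]
ft_force: [-0.0, 0.0, 0.5]
grip_width: 0.0002
gripper_force: 0.0
```

Run:
```python
from h import *
c=robot.get_calibration('wrist');a=robot.grab_frame('wrist');b=robot.grab_frame('scene')
A=cv2.resize(a[150:350,220:460],None,fx=1.8,fy=1.8);B=cv2.resize(b[160:230,270:360],(360,280),interpolation=cv2.INTER_CUBIC)
o=np.zeros((360,792,3),np.uint8);o[:,:432]=A;o[:280,432:]=B;cv2.imwrite('pics/p1.png',o[:,:,::-1])
print(robot.read_state()['ft_force'],robot.read_state()['ee_pos'])
```

```text
[-0.26781217  0.62730569 -0.63263001] [0.52842113 0.02162013 0.09090873]
```

View pics/p1.png

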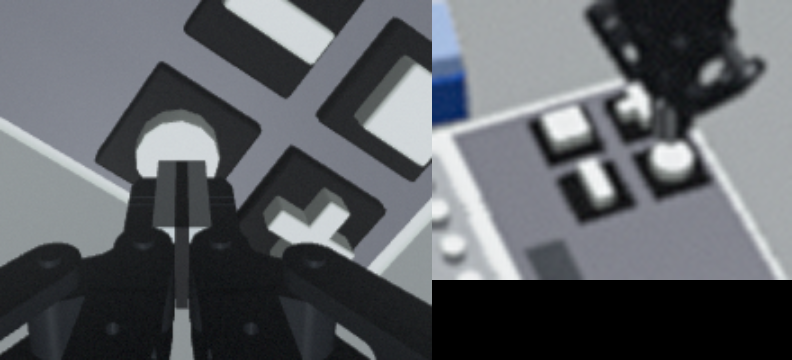

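The left crop shows the fingertips over the near half of the round cap, and the cap still looks up. The right crop shows the tips at the cap's near edge. I'll check the TCP projection against the seen tip.

Run:
```python
from h import *
s=robot.read_state();T=s['ee_pos']
for n,(x0,y0,k,ox) in dict(wrist=(220,150,1.8,0),scene=(270,160,4,432)).items():
  c=robot.get_calibration(n)
  for nm,X in dict(tcp=T,key=[.529,.0235,.098],key92=[.529,.0235,.092],tcp20=T+[0,0,.02],tcp10=T+[0,0,.01]).items():
    p=proj(c,np.array(X));print(n,nm,p.round(1),((p-[x0,y0])*k+[ox,0]).round(0))
a=robot.grab_frame('wrist');c=robot.get_calibration('wrist')
for p,n in blobs(a,270,150,460,330,170,amin=100): print(p.round(1),n,ray(c,p,.098).round(4))
```

```text
wrist tcp [321.2 234.4] [182. 152.]
wrist key [318.5 237.7] [177. 158.]
wrist key92 [318.5 233.3] [177. 150.]
wrist tcp20 [321.2 250.3] [182. 181.]
wrist tcp10 [321.2 241.9] [182. 165.]
scene tcp [328.6 199.8] [666. 159.]
scene key [328.9 198.6] [668. 154.]
scene key92 [328.9 200.1] [667. 160.]
scene tcp20 [328.7 194.8] [667. 139.]
scene tcp10 [328.7 197.3] [667. 149.]
[377.6 163.9] 1038 [0.5803 0.0087 0.098 ]
[446.  214.6] 1252 [ 0.5669 -0.0388  0.098 ]
[317.3 231.5] 911 [0.5324 0.0255 0.098 ]
[280.2 253.3] 153 [0.5119 0.0411 0.098 ]
[443.3 282.5] 391 [ 0.5269 -0.0577  0.098 ]
[393.3 276.6] 586 [ 0.5203 -0.0275  0.098 ]
```

send_rows([
  [[0, 0, 0.0025], 0, 0],
  [[0, 0, 0], 0, 0],
])

```text
time_s: 3.42
ee_pos: [0.5284, 0.0216, 0.0882]
tool_rot: [0.985, 0.174, -0.0, -0.0]
ft_force: [-0.2, 0.1, -0.5]
grip_width: -0.0006
gripper_force: 0.0
```

send_rows([
  [[0, 0, 0.002], 0, 0],
  [[0, 0, 0], 0, 0],
])

```text
time_s: 3.68
ee_pos: [0.5284, 0.0216, 0.0863]
tool_rot: [0.985, 0.173, -0.0, -0.0]
ft_force: [-1.1, -0.7, -1.1]
grip_width: 0.0001
gripper_force: 0.0
```

send_rows([
  [[0, 0, 0.002], 0, 0],
  [[0, 0, 0], 0, 0],
])

```text
time_s: 3.92
ee_pos: [0.5284, 0.0217, 0.0843]
tool_rot: [0.985, 0.174, -0.0, -0.0]
ft_force: [0.2, -0.2, -0.0]
grip_width: 0.0002
gripper_force: 0.0
```

Run:
```python
from h import *
a=robot.grab_frame('wrist');b=robot.grab_frame('scene')
A=cv2.resize(a[150:350,220:460],None,fx=1.8,fy=1.8);B=cv2.resize(b[165:225,290:380],(360,240),interpolation=cv2.INTER_CUBIC)
o=np.zeros((360,792,3),np.uint8);o[:,:432]=A;o[:240,432:]=B;cv2.imwrite('pics/p2.png',o[:,:,::-1])
f=[robot.grab_frame('wrist') is None or robot.read_state()['ft_force'] for _ in range(4)]
print(np.mean(f,0),robot.read_state()['ee_pos'])
```

```text
[0.07428762 0.15457996 0.07325404] [0.52847156 0.02163414 0.08445157]
```

View pics/p2.png

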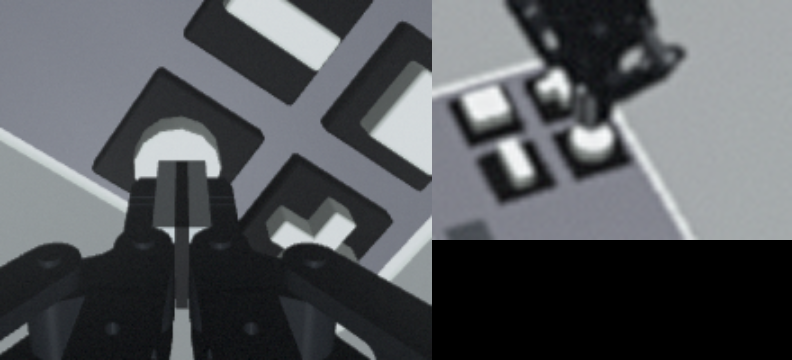

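The fingertips are still above the cap and there is no force, so the real tip sits higher than the reported TCP. I'll keep going down until contact.

send_rows([
  [[0, 0, 0.002], 0, 0],
  [[0, 0, 0], 0, 0],
])

```text
time_s: 4.47
ee_pos: [0.5284, 0.0216, 0.0823]
tool_rot: [0.985, 0.174, -0.0, -0.0]
ft_force: [1.0, -0.3, -0.1]
grip_width: -0.0001
gripper_force: 0.0
```

send_rows([
  [[0, 0, 0.002], 0, 0],
  [[0, 0, 0], 0, 0],
])

```text
time_s: 4.72
ee_pos: [0.5284, 0.0217, 0.0803]
tool_rot: [0.985, 0.174, -0.0, -0.0]
ft_force: [-0.1, 1.0, -0.1]
grip_width: -0.0003
gripper_force: 0.0
```

send_rows([
  [[0, 0, 0.002], 0, 0],
  [[0, 0, 0], 0, 0],
])

```text
time_s: 4.97
ee_pos: [0.5284, 0.0216, 0.0783]
tool_rot: [0.985, 0.174, -0.0, -0.0]
ft_force: [-0.5, 0.3, -0.6]
grip_width: 0.0002
gripper_force: 0.0
```

The scene view puts the real tip about 20 mm above the reported TCP, so contact should come near a reported z of 0.077. I'll carry on in small steps.

send_rows([
  [[0, 0, 0.002], 0, 0],
  [[0, 0, 0], 0, 0],
])

```text
time_s: 5.22
ee_pos: [0.5284, 0.0216, 0.0763]
tool_rot: [0.985, 0.174, -0.0, -0.0]
ft_force: [0.5, -0.3, -0.1]
grip_width: -0.0
gripper_force: 0.0
```

send_rows([
  [[0, 0, 0.002], 0, 0],
  [[0, 0, 0], 0, 0],
])

```text
time_s: 5.48
ee_pos: [0.5285, 0.0216, 0.0743]
tool_rot: [0.985, 0.173, 0.0, -0.0]
ft_force: [0.2, -0.1, 2.0]
grip_width: -0.0
gripper_force: 0.7
```

send_rows([
  [[0, 0, 0.002], 0, 0],
  [[0, 0, 0], 0, 0],
])

```text
time_s: 5.72
ee_pos: [0.5285, 0.0216, 0.0724]
tool_rot: [0.985, 0.173, 0.0, -0.0]
ft_force: [0.6, 0.3, 2.1]
grip_width: 0.0
gripper_force: 1.2
```

send_rows([
  [[0, 0, 0.002], 0, 0],
  [[0, 0, 0], 0, 0],
])

```text
time_s: 5.98
ee_pos: [0.5285, 0.0216, 0.0703]
tool_rot: [0.985, 0.174, 0.0, -0.0]
ft_force: [0.5, 0.7, 3.7]
grip_width: 0.0001
gripper_force: 1.8
```

send_rows([
  [[0, 0, 0.0015], 0, 0],
  [[0, 0, 0], 0, 0],
])

```text
time_s: 6.22
ee_pos: [0.5285, 0.0216, 0.0689]
tool_rot: [0.985, 0.174, 0.0, -0.0]
ft_force: [0.2, 0.1, 4.7]
grip_width: -0.0005
gripper_force: 2.2
```

send_rows([
  [[0, 0, 0.001], 0, 0],
  [[0, 0, 0], 0, 0],
])

```text
time_s: 6.48
ee_pos: [0.5285, 0.0216, 0.0683]
tool_rot: [0.985, 0.173, 0.0, -0.0]
ft_force: [-1.7, -0.0, 12.3]
grip_width: -0.0001
gripper_force: 6.0
```

The round key is pressed: the force rose along the spring to 4.7 N, then 12 N at the stop. Full down is a reported z of 0.0687 against a true 0.092, so the offset is +23 mm. Now I'll lift and go over the dial.

send_rows([
  [[0, 0, -0.041], 0, 0],
  [[0, 0, -0.041], 0, 0],
  [[0.031, -0.035, 0], 0, 45],
  [[0.031, -0.035, 0], 0, 45],
  [[0.031, -0.035, 0], 0, 45],
  [[0.031, -0.035, 0], 0, 45],
  [[0, 0, 0], -0.07, 45],
  [[0, 0, 0], 0, 45],
  [[0, 0, 0], 0, 45],
])

```text
time_s: 7.6
ee_pos: [0.597, 0.1949, 0.1499]
tool_rot: [0.978, 0.207, -0.0, 0.0]
ft_force: [-0.0, 0.7, -0.4]
grip_width: 0.0388
gripper_force: 0.0
```

Run:
```python
from h import *
s=robot.read_state();c=robot.get_calibration('wrist');a=robot.grab_frame('wrist');b=robot.grab_frame('scene');np.savez('w2.npz',**c)
print(s['ee_pos'],s['tool_rot'],s['grip_width'],s['joint_pos'][6]);cv2.imwrite('w2.png',a[:,:,::-1])
A=a[100:400,150:500];B=cv2.resize(b[190:290,300:400],(400,400),interpolation=cv2.INTER_CUBIC)
o=np.zeros((400,750,3),np.uint8);o[:300,:350]=A;o[:,350:]=B;cv2.imwrite('pics/d1.png',o[:,:,::-1])
for nm,X in dict(tcp=s['ee_pos'],tip=s['ee_pos']+[0,0,.023],dialtop=np.array([.597,.1955,.132])).items(): 
  p=proj(c,X);print(nm,p-[150,100]); print((proj(robot.get_calibration('scene'),X)-[300,190])*4+[350,0])
```

```text
[0.59704908 0.19492841 0.14990454] [ 9.78393994e-01  2.06749023e-01 -1.77074631e-04  4.54769937e-05] 0.03880295739714153 -1.4846028774280189
tcp [171.27913954 134.40539916]
[548.53374036 195.63071098]
tip [171.37516105 153.13294694]
[550.24979336 171.21359698]
dialtop [170.39128262 122.43013492]
[547.88745189 214.74638529]
```

View pics/d1.png

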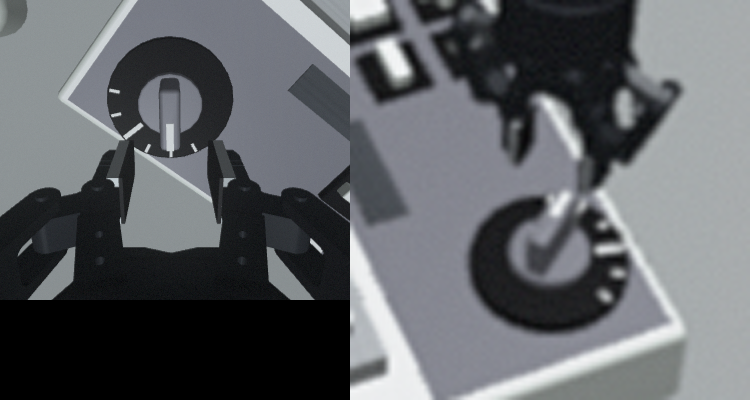

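The left crop shows the bar aligned with the tool and centred between the fingers (column 170). The scene crop shows the fingers above the dial. I'm lowering onto the bar, then closing.

send_rows([
  [[0, 0, 0.03], 0, 45],
  [[0, 0, 0.025], 0, 45],
  [[0, 0, 0.012], 0, 45],
  [[0, 0, 0.004], 0, 45],
  [[0, 0, 0], 0, 45],
])

```text
time_s: 8.32
ee_pos: [0.5974, 0.1956, 0.0795]
tool_rot: [0.978, 0.208, 0.0, -0.0]
ft_force: [-0.5, -0.3, -0.5]
grip_width: 0.0382
gripper_force: 0.0
```

send_rows([
  [[0, 0, 0], 0, 0],
  [[0, 0, 0], 0, 0],
  [[0, 0, 0], 0, 0],
  [[0, 0, 0], 0, 0],
], grip_force=40)

```text
time_s: 8.82
ee_pos: [0.5974, 0.1958, 0.0797]
tool_rot: [0.978, 0.208, 0.0, -0.0]
ft_force: [-2.0, 0.4, 6.1]
grip_width: 0.0135
gripper_force: 41.9
```

Gripped at 13.5 mm, and the bar is 14 mm. Turning clockwise 0.90 rad.

send_rows([
  [[0, 0, 0], 0.13, 0],
  [[0, 0, 0], 0.13, 0],
  [[0, 0, 0], 0.13, 0],
  [[0, 0, 0], 0.13, 0],
  [[0, 0, 0], 0.13, 0],
  [[0, 0, 0], 0.13, 0],
  [[0, 0, 0], 0.12, 0],
  [[0, 0, 0], 0, 0],
  [[0, 0, 0], 0, 0],
])

```text
time_s: 9.95
ee_pos: [0.5974, 0.1964, 0.0797]
tool_rot: [0.971, -0.238, 0.0, -0.001]
ft_force: [-1.7, 3.1, 5.6]
grip_width: 0.0135
gripper_force: 41.9
```

send_rows([
  [[0, 0, 0], 0, 45],
  [[0, 0, 0], 0, 45],
  [[0, 0, 0], 0, 45],
  [[0, 0, 0], 0, 45],
  [[0, 0, -0.03], 0, 45],
  [[0, 0, -0.04], 0, 45],
  [[0, 0, 0], 0, 45],
])

```text
time_s: 10.82
ee_pos: [0.5983, 0.1958, 0.1515]
tool_rot: [0.971, -0.238, 0.002, -0.001]
ft_force: [0.2, 0.3, 0.7]
grip_width: 0.0382
gripper_force: 0.0
```

Run:
```python
from h import *
s=robot.read_state();c=robot.get_calibration('wrist');a=robot.grab_frame('wrist');b=robot.grab_frame('scene')
print(s['ee_pos'],s['tool_rot'])
A=a[100:400,150:500];B=cv2.resize(b[190:290,300:400],(400,400),interpolation=cv2.INTER_CUBIC)
o=np.zeros((400,750,3),np.uint8);o[:300,:350]=A;o[:,350:]=B;cv2.imwrite('pics/d2.png',o[:,:,::-1])
ctr=np.array([.597,.1955])
for p,n in blobs(a,240,130,400,270,170,amin=5):
  q=ray(c,p,.092)[:2]-ctr;print(p.round(1)-[150,100],n,np.hypot(*q).round(4),np.degrees(np.arctan2(q[1],q[0])).round(1))
```

```text
[0.59829779 0.19579046 0.15150415] [ 0.97119255 -0.23828675  0.00178342 -0.00112785]
[ 96.6 132.1] 306 0.0655 84.7
[224.8 114.5] 28 0.0437 -129.9
[170.9 139.8] 218 0.0316 152.0
[129.1 135.6] 21 0.0442 101.6
[213.5 135. ] 24 0.0439 -155.9
[238.3 145.2] 103 0.0662 -150.9
[148.2 149. ] 21 0.0443 127.0
[194.3 148.6] 18 0.0439 178.2
[167.3 160.9] 258 0.0512 148.8
```

View pics/d2.png

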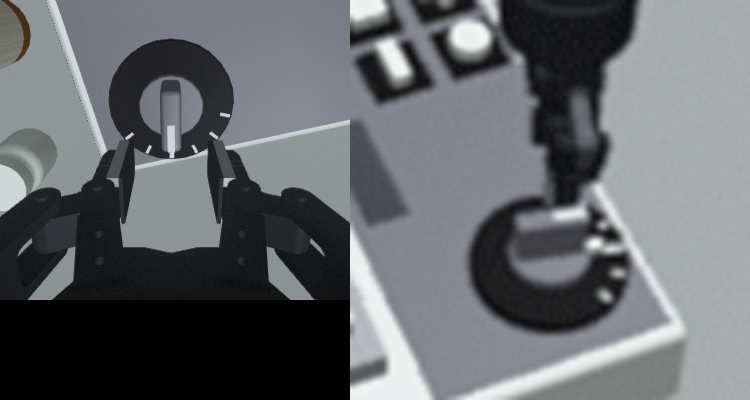

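The dial's line and nose sit at 152.0° and the fourth tick is at 152.2°, so it has clicked in. Next is the square key.

send_rows([
  [[0.0168, 0.0451, 0], 0, 0],
  [[0.0168, 0.0451, 0], 0, 0],
  [[0.0168, 0.0451, 0], 0, 0],
  [[0.0168, 0.0451, 0], 0, 0],
  [[0.0168, 0.0451, 0], 0, 0],
  [[0, 0, 0.04], 0, 0],
  [[0, 0, 0.025], 0, 0],
  [[0, 0, 0], 0, 0],
  [[0, 0, 0], 0, 0],
])

```text
time_s: 12.05
ee_pos: [0.5674, -0.0432, 0.0845]
tool_rot: [0.971, -0.238, 0.0, -0.0]
ft_force: [0.3, 0.7, 0.7]
grip_width: 0.0001
gripper_force: 0.0
```

send_rows([
  [[0, 0, 0.01], 0, 0],
  [[0, 0, 0.003], 0, 0],
  [[0, 0, 0.0025], 0, 0],
  [[0, 0, 0], 0, 0],
  [[0, 0, 0], 0, 0],
])

```text
time_s: 12.68
ee_pos: [0.5674, -0.0431, 0.0686]
tool_rot: [0.971, -0.238, 0.0, -0.0]
ft_force: [0.3, 1.6, 5.0]
grip_width: 0.0002
gripper_force: 2.3
```

send_rows([
  [[0, 0, 0.001], 0, 0],
  [[0, 0, 0], 0, 0],
])

```text
time_s: 12.92
ee_pos: [0.5675, -0.0431, 0.0682]
tool_rot: [0.971, -0.238, 0.0, -0.0]
ft_force: [-1.7, 2.1, 17.0]
grip_width: 0.0002
gripper_force: 8.5
```

The square key hit its stop at 17 N. I'm lifting and moving over the oblong key.

send_rows([
  [[0, 0, -0.015], 0, 0],
  [[0, 0, -0.015], 0, 0],
  [[0, 0, 0], 0, 0],
  [[-0.0062, -0.027, 0], 0, 0],
  [[-0.0062, -0.027, 0], 0, 0],
  [[0, 0, 0.013], 0, 0],
  [[0, 0, 0], 0, 0],
  [[0, 0, 0], 0, 0],
])

```text
time_s: 13.92
ee_pos: [0.5811, 0.0094, 0.0845]
tool_rot: [0.971, -0.239, -0.0, 0.0]
ft_force: [0.0, 1.0, -0.1]
grip_width: -0.0
gripper_force: 0.0
```

send_rows([
  [[0, 0, 0.01], 0, 0],
  [[0, 0, 0.003], 0, 0],
  [[0, 0, 0.003], 0, 0],
  [[0, 0, 0.0006], 0, 0],
  [[0, 0, 0], 0, 0],
])

```text
time_s: 14.55
ee_pos: [0.5812, 0.01, 0.0683]
tool_rot: [0.971, -0.238, 0.0, 0.0]
ft_force: [-3.5, -1.9, 12.2]
grip_width: 0.0
gripper_force: 5.7
```

The oblong key is fully down at 12 N. I'm lifting clear.

send_rows([
  [[0, 0, -0.02], 0, 0],
  [[0, 0, -0.04], 0, 0],
  [[0, 0, -0.05], 0, 0],
  [[0, 0, 0], 0, 0],
  [[0, 0, 0], 0, 0],
])

```text
time_s: 15.18
ee_pos: [0.581, 0.0106, 0.1774]
tool_rot: [0.971, -0.238, -0.0, -0.0]
ft_force: [0.4, -0.1, 0.5]
grip_width: 0.0
gripper_force: 0.0
```

Run:
```python
from h import *
s=robot.read_state();c=robot.get_calibration('top');a=robot.grab_frame('top');print(s['ee_pos'],s['ft_force'])
for p,n in blobs(a,215,170,262,215,120,amin=5):
  q=ray(c,p,.092)[:2]-[.597,.1955];print(n,np.hypot(*q).round(4),np.degrees(np.arctan2(q[1],q[0])).round(1))
print(robot.finish_job())
```

```text
[0.5809525  0.01061347 0.17737179] [ 0.35624301 -0.08529871  0.53075246]
63 0.0618 54.3
the job is handed in; nothing more can be done
None
```

I pressed the round key, turned the dial to its fourth mark, then pressed the square and oblong keys fully down in order, and handed the job in at about 15 s; no verdict came back, and my last check of the dial before handing in gave no usable reading.

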